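# Load a timber blank into the boring machine's bay along the roller track

## Robot

A 6-joint arm with a two-finger parallel gripper is mounted at the origin on the work surface. World frame = base frame: x ahead of the robot, y to its left, z up, the work surface at z = 0. Lengths are in mm, angles in rad, forces in N, time in s.
With the tool pointing down it reaches from about 350 to 975 mm from the base axis. Payload 7.1 kg.
Tool frame: the origin (TCP) lies between the finger pads; the fingertips stand 17 mm ahead of it and the grasp point (between the pads) lies 2 mm behind it; z points along the fingers, y is the line along which they close (so a half turn about z gives the same grasp; the last joint's range is limited). The gripper opens to 88 mm and grips with 3 to 60 N. Pads are 20 mm wide; open, the fingers measure 115 mm over their backs; the gripper's body (75 mm by 178 mm) begins 61 mm behind the grasp point.
Start: joints at [-1.323, 0.423, 1.63, -0, 1.089, -0.019], TCP at [164.797, -602.865, 239.675] pointing down, gripper open.
Joint ranges: [-3, 3], [-0.9, 2.11], [0.09, 2.58], [-1.31, 4.45], [0.11, 2.69], [-2.54, 2.54]. Speed limits (rad/s): [2.39, 2.39, 3.01, 3.14, 3.14, 3.14].

## Interface

Orientations are given as a rotation vector (axis times angle).
In Python, from workcell import ctrl gives the robot as it stands.
- The arm moves only by the tool jog_arm, called after "Emit:" as name(argument=value, ...), one argument or row to a line, values as JSON. Schema: {"type":"object","properties":{"rows":{"type":"string"},"jaw":{"type":"number"},"only":{"type":"string"},"quiet":{"type":"boolean"},"lines":{"type":"string"}},"required":["rows"],"additionalProperties":false}. rows is a string of 1 to 5 rows, one to a line, with the numbers parted by spaces; each row has 6 numbers: dx, dy, dz in units of 50 mm, then a rotation vector rx, ry, rz in rad; each row shifts and turns the commanded pose from where the row before left it, along the tool's axes as they then stand; what a row does not reach is not made up. A row lasts 1/12 s, in which the tool goes at most 41.7 mm and 0.125 rad, less where a joint would pass 70% of its speed; a pose out of reach is approached as far as the arm can. jaw is the finger opening in mm, set as the call begins (left out keeps the last). The fingers move at their own pace and stop on an object; the grip force is fixed at half the most. Time passes only in rows, so rows that do not move let the fingers close. The tool returns the time, the measured TCP pose, the force, the opening and the grip force at its end. only (a regular expression) keeps the lines of the reply that match it, lines (a string "A,B") keeps lines A to B, and quiet returns only ok. Input that does not fit is refused with a message, and nothing moves.
- ctrl.get_obs(): the state, without advancing time (a new reading comes with each control period).
- ctrl.get_image(name): name is "side" or "top" or "wrist"; returns a dict with "img" (384x512x3 uint8, red, green, blue), "fx", "fy", "cx", "cy" (pixels), "R" (3x3) and "t" (3): a world point X has camera coordinates R X + t. Camera axes: x right, y down, z forward; pixel columns grow to the right and rows downward; lengths in mm; the calibration is good to about 2 mm. A picture is of the moment at which its call begins. There is no depth.
- ctrl.close_job(): hands the job in; it is judged then, once.
The state is a dict: "t": time; "qpos": joint angles; "qvel": joint speeds; "joint_torque": joint torques, N m; "ee_pos": TCP position; "orientation": TCP orientation; "ft_force": force on the tool from outside, world axes, zero at the start; "moment": the same for the moment, N m; "width": finger opening in mm; "grasp_force": force on a finger pad.
Only numpy, scipy, OpenCV 4.12 (cv2) and the standard library are available. Lean on these libraries where they do the work, as an engineer would, in place of code of your own. Each camera call takes 0.05 s, during which the arm holds its last target. There are 200 camera calls.

## Task

An offcut has been left on the roller track: put it in the grey rectangular tote first. Then slide the big timber blank along the rollers, without lifting it off them, under the clear guard and against the sprung stop until the side catch snaps out behind it and keeps it there; push gently so the sprung stop is never rammed to the end of its travel. Leave everything else on the bench where it is.

Things in the scene. Friction and masses are not known exactly. Their poses are not given: they have to be found in the camera images.
- track: Fixed roller track leading into a boring machine's loading bay. Origin on the bench under its centre; +y = feed direction, x across. Numbers in mm in this frame. Free-turning steel rollers 28 dia, x -75..75, every 40 from y -360 to 240, tops at z 60; side rails |x| 78..88, top z 54, y -375..285. Grey machine housing from y 290 to 420, |x| to 130, 210 high.
- blank: Large laminated timber block, 120 (its x) by 140 (its y, along the feed) by 70 high, 0.37 to 0.75 kg; origin at the centre of its underside. Stands on the rollers near the track's start, a little askew and off centre. Too wide to grasp across.
- offcut: Small timber offcut, 45 (its x) by 110 (its y) by 32 high, 0.1 kg; origin at the centre of its underside. Lies on the rollers between the blank and the bay, its length roughly along the track (up to 0.5 rad either way).
- tote: Grey plastic open rectangular tote, fixed to the bench, 130 (its x) by 200 (its y) by 60 high, walls and floor 5; origin at the centre of its underside. At the left or right, on the robot's side of the track.
- catch (a joint): Turn (rad) of the spring catch at the +x side of the bay mouth: 0 = sprung out (rest), grows to about 0.3 as the passing blank presses it aside; light spring, about 2 N at its tip. It snaps back to 0 when the blank's rear face has passed its tip.
- catch_tip (a point): Top of the 8 mm round upright bar at the catch's free end (z 76..112); at rest its axis is at x 49, y 95 of the track, its front at y 99, where the blank's rear face ends up. Pivot post at x 70, y 55, 12 dia, up to z 125.
- stop (a joint): Travel (m) of the sprung stop at the bay's end: 0 = rest, plate face at y 236 of the track (90 wide, z 67..112). Moves along +y with 2 N + 0.9 N per mm, end of travel 0.015. The catch snaps out behind the blank at about 0.006 to 0.010 (8 to 12 N); held by the catch the stop stays pressed 0.003 to 0.006. Over 0.013 counts as rammed.
- guard_lip (a point): Middle of the lower front edge of the guard over the bay: x 0, y 88, z 166 of the track. A clear roof (underside z 166, |x| to 99) runs from here to y 273; an upright aluminium fascia stands on this edge, z 166..218, 8 thick. Posts at |x| 89..99. A vertical gripper's body meets the fascia before the blank is home: lean the tool back about 35 to 45 degrees, fingers pointing ahead and down.
- home (a point): Where the middle of the blank's underside ends up, held between catch and stop: x 0, y 169, z 60 of the track. Slippery white plastic bay fences, inner faces at x -63 and +63, z 61..97, run to y 272: the -x one from y 47, the +x one from y 117 (before it only a low strip, z 61..75, under the catch); flared lead-ins from y -29 (inner |x| 84) to y 50 (inner |x| 62).
- pail: Bystander: round steel pot, 124 dia, 85 high, loose; origin under its centre. Stands left or right, on the other side from the tote.
- hammer: Bystander: hammer lying flat near the robot, loose.
- glue: Bystander: white plastic bottle, 64 dia, 170 high, beyond the track, loose.
- jar: Bystander: clear jar, 72 dia, 90 high, beyond the track, loose.
- batten: Bystander: timber batten 40 by 260 by 25 lying beyond the track, loose.
- driver: Bystander: screwdriver lying off the track's start, at the right, loose.
- sander: Bystander: cork sanding block 60 by 110 by 40, off the track's start, at the right, loose.

How it is judged:
By the outcome, as a careful person would: the job done as asked, in the order asked, and still so for the second after the job is handed in, with the robot touching nothing.
It also fails if it takes over 64 s, if anything falls off the work surface, if the arm or the gripper's body presses on something with over 40 N, if the wrist force passes 120 N, or if a joint passes its speed limit or range.

## Working session

There is one attempt and no reset: what is moved stays moved. The work goes in short steps, Python scripts to look and compute and a tool call to move; the robot and the scene stay as the last step left them, time stands still between calls to the robot, and variables do not carry over. Pictures are saved under pics/ and viewed, at most 10 in all, crops included, and the job is handed in when it is done.

```bash
ls; mkdir -p pics
```

Run:
```python
from workcell import ctrl
import cv2
for n in ["top","side"]:
    d=ctrl.get_image(n); cv2.imwrite(f"pics/{n}0.png",d["img"][:,:,::-1]); print(n,d["fx"],d["cx"],d["cy"],d["R"],d["t"])
o=ctrl.get_obs(); print(o["t"],o["ee_pos"],o["orientation"])
```

```text
pics
workcell.py
top 437.99654350340086 255.5857604649647 190.1428931390319 [[-0.02106702 -0.99973028  0.00977462]
 [-0.99006456  0.01950181 -0.13925459]
 [ 0.13902641 -0.01261118 -0.99020837]] [-103.80662924  577.43307843 1387.70443736]
side 468.1817907466654 263.88750729895514 196.3718717226029 [[-0.97774641 -0.2096982  -0.00621388]
 [-0.13589348  0.65563143 -0.74275191]
 [ 0.15982776 -0.72537859 -0.6695379 ]] [ 516.58354939  242.0669966  1450.70686142]
0.1 [ 164.69210382 -602.39545779  238.98434843] [-3.11228360e+00 -4.17698019e-01  2.71847883e-04]
```

View pics/top0.png

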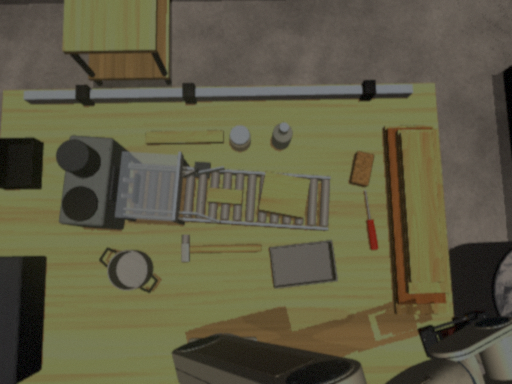

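View pics/side0.png

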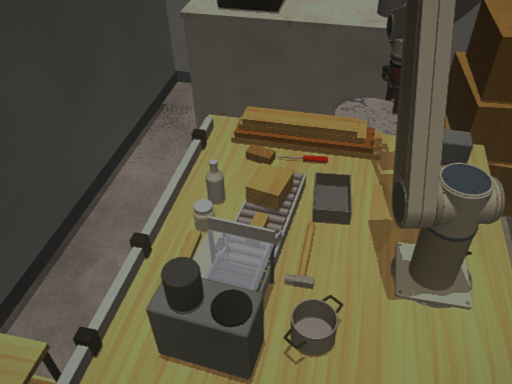

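The top view shows the track running left (world +y), with the bay at about (150,187), the offcut at (225,197), the blank at (285,195), the tote at (302,263) and the catch at (203,167). I'll zoom in to get the corners.

Run:
```python
import cv2
a=cv2.imread("pics/top0.png")[145:295,110:345]
a=cv2.convertScaleAbs(a,alpha=1.6)
a=cv2.resize(a,None,fx=3.4,fy=3.4,interpolation=cv2.INTER_CUBIC)
for k in range(0,235,20): cv2.putText(a,str(110+k),(int(k*3.4),10),0,.35,(255,255,255)); cv2.line(a,(int(k*3.4),12),(int(k*3.4),18),(255,255,255))
for k in range(0,150,20): cv2.putText(a,str(145+k),(0,int(k*3.4)+4),0,.35,(255,255,255))
cv2.imwrite("pics/c1.png",a)
```

```text
(no output)
```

View pics/c1.png

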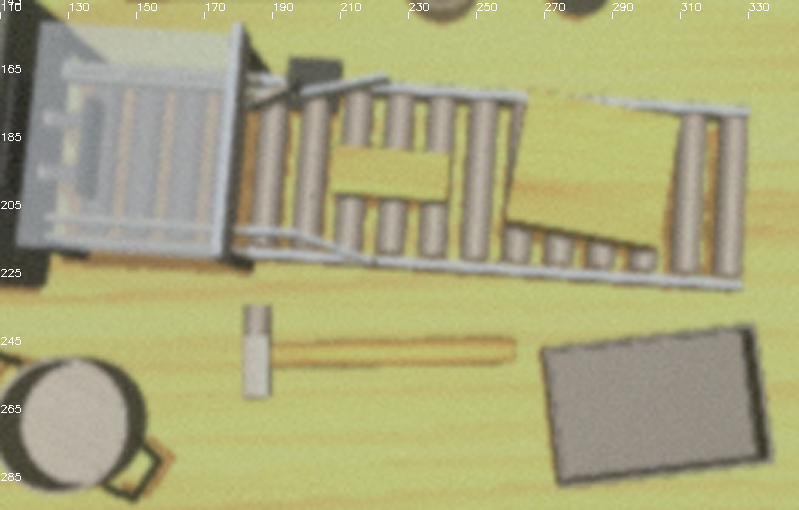

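Create h.py:
```python
from workcell import ctrl
import numpy as np
from scipy.optimize import least_squares
from scipy.spatial.transform import Rotation as Ro
def fit(cam,pts,px,x0):
    pts=np.array(pts,float);px=np.array(px,float)
    def w(p): 
        c,s=np.cos(p[2]),np.sin(p[2]); return np.c_[p[0]+c*pts[:,0]-s*pts[:,1],p[1]+s*pts[:,0]+c*pts[:,1],pts[:,2]]
    def proj(X):
        q=X@cam["R"].T+cam["t"]; return np.c_[cam["fx"]*q[:,0]/q[:,2]+cam["cx"],cam["fy"]*q[:,1]/q[:,2]+cam["cy"]]
    r=least_squares(lambda p:(proj(w(p))-px).ravel(),x0,x_scale=[100,100,.3]); return r.x,r.fun.reshape(-1,2)
def box(a,b,z): return [(a/2,b/2,z),(a/2,-b/2,z),(-a/2,-b/2,z),(-a/2,b/2,z)]
def toW(P,v):
    c,s=np.cos(P[2]),np.sin(P[2]); return np.array([P[0]+c*v[0]-s*v[1],P[1]+s*v[0]+c*v[1]])
def toT(P,v):
    c,s=np.cos(P[2]),np.sin(P[2]); d=np.array(v[:2])-P[:2]; return np.array([c*d[0]+s*d[1],-s*d[0]+c*d[1]])
```

Run:
```python
from h import *
cam=ctrl.get_image("top")
P=lambda l:np.array(l)/3.4+[110,145]-0.35
tp=[(88,-375,54),(-88,-375,54),(75,-360,55),(-75,-360,55),(75,-120,55),(-75,-120,55),(75,40,55),(-75,40,55)]
T,r=fit(cam,tp,P([(749,108),(741,289),(733,116),(725,275),(483,100),(475,260),(316,97),(308,245)]),[700,0,0])
print("track",T.round(3)); print(r.round(1).tolist())
for n,a,b,z,px in [("blank",120,140,130,[(530,93),(683,112),(660,248),(507,218)]),("offcut",45,110,92,[(333,146),(450,154),(447,201),(332,192)]),("tote",130,200,60,[(541,349),(752,324),(772,460),(559,486)])]:
    p,r=fit(cam,box(a,b,z),P(px),[600,-100,0]); print(n,p.round(3),toT(T,p).round(1),(p[2]-T[2]).round(3)); print(r.round(1).tolist())
o=ctrl.get_obs(); print(o["ee_pos"],Ro.from_rotvec(o["orientation"]).as_matrix().round(3).tolist())
```

```text
track [ 5.58927e+02  2.18380e+01 -8.10000e-02]
[[0.3, -0.8], [0.6, 0.2], [0.3, 0.5], [0.9, -0.1], [-0.0, 0.7], [-0.5, -0.2], [-0.1, -1.4], [-1.4, 1.1]]
blank [ 5.49462e+02 -2.02952e+02 -1.90000e-01] [   8.8 -224.8] -0.109
[[-0.2, -1.0], [-0.3, 1.0], [0.5, -0.5], [0.0, 0.5]]
offcut [ 5.52709e+02 -1.70800e+01 -8.80000e-02] [ -3.  -39.3] -0.007
[[0.0, -0.3], [0.5, -0.3], [0.4, 0.1], [-0.9, 0.4]]
tote [ 3.36409e+02 -2.58433e+02  9.90000e-02] [-199.  -297.4] 0.18
[[-0.2, -0.6], [0.3, -0.8], [0.3, 0.6], [-0.4, 0.8]]
[ 164.72040456 -602.48507773  239.08621729] [[0.965, 0.264, -0.0], [0.264, -0.965, 0.001], [0.0, -0.001, -1.0]]
```
Track y offset: roller spacing counted? Check track center via (rows residuals) good: rail end -375 and rollers consistent. Residual row ends -1.4/1.1 means rollers at 40 ... fence occlusion. fine.

The fit residuals are under about 1.4 px. The offcut is on the track and nearly aligned, and the blank is 9 mm off centre and turned -0.11 rad. Next I'll move above the offcut.

The rows are not in the units I measure in: shifts go in units of 50 mm. I convert before sending: 29 mm is 0.58, -25 mm is -0.5.

Emit:
jog_arm(
  rows="0.58 -0.5 0.04 0 0 0\n0.58 -0.5 0.04 0 0 0\n0.58 -0.5 0.04 0 0 0\n0.58 -0.5 0.04 0 0 0\n0.58 -0.5 0.04 0 0 0",
  jaw=80,
)

```text
t: 0.57
ee_pos: [272.1, -442.4, 229.3]
orientation: [-3.113, -0.417, 0.0]
ft_force: [0.8, 0.8, -0.6]
width: 80.1
grasp_force: 0.0
```

Emit:
jog_arm(
  rows="0.58 -0.5 0.04 0 0 0\n0.58 -0.5 0.04 0 0 0\n0.58 -0.5 0.04 0 0 0\n0.58 -0.5 0.04 0 0 0\n0.58 -0.5 0.04 0 0 0",
)

```text
t: 0.98
ee_pos: [379.2, -283.6, 219.6]
orientation: [3.114, 0.417, 0.0]
ft_force: [1.1, -0.8, -0.6]
width: 80.1
grasp_force: 0.0
```

Emit:
jog_arm(
  rows="0.58 -0.5 0.04 0 0 -0.1215\n0 0 0 0 0 -0.1215\n0 0 0 0 0 -0.1215\n0 0 0 0 0 -0.1215\n0 0 0 0 0 -0.1215",
)

```text
t: 1.4
ee_pos: [400.1, -252.9, 217.5]
orientation: [-2.841, -1.34, 0.0]
ft_force: [0.7, -0.0, 0.0]
width: 80.0
grasp_force: 0.0
```

Emit:
jog_arm(
  rows="0 0 0 0 0 -0.1215\n0 0 0 0 0 -0.1215\n0 0 0 0 0 -0.1215\n0 0 0 0 0 -0.1215\n0 0 0 0 0 -0.1215",
)

```text
t: 1.82
ee_pos: [399.9, -253.4, 217.5]
orientation: [-2.311, -2.127, 0.0]
ft_force: [0.0, 0.1, -0.1]
width: 80.1
grasp_force: 0.0
```

Add to h.py:
```python
def go(xyz,R):
    o=ctrl.get_obs(); Rc=Ro.from_rotvec(o["orientation"]); d=np.array(xyz)-o["ee_pos"]
    print("t",round(o["t"],2),"pos",o["ee_pos"].round(1),"d_tool",Rc.inv().apply(d).round(1),"rot_tool",(Rc.inv()*R).as_rotvec().round(4),"q",np.round(o["qpos"],2),"F",np.round(o["ft_force"],1))
def down(yaw): # tool down, tool y at world angle yaw
    c,s=np.cos(yaw),np.sin(yaw); y=np.array([c,s,0]);z=np.array([0,0,-1.]); return Ro.from_matrix(np.c_[np.cross(y,z),y,z])
```

Run:
```python
from h import *
go([552.7,-17.1,180],down(-.088))
```

```text
t 1.82 pos [ 399.9 -253.4  217.5] d_tool [248.1 132.7  37.5] rot_tool [-0.0003 -0.0002  0.005 ] q [-0.59  0.23  1.98  0.    0.94 -0.51] F [ 0.   0.1 -0.1]
```

Emit:
jog_arm(
  rows="0.7 0.38 0.1 0 0 0\n0.7 0.38 0.1 0 0 0\n0.7 0.38 0.1 0 0 0\n0.7 0.38 0.1 0 0 0\n0.7 0.38 0.1 0 0 0",
)

```text
t: 2.23
ee_pos: [510.8, -86.0, 192.4]
orientation: [2.319, 2.12, -0.0]
ft_force: [0.4, -0.9, 0.8]
width: 80.3
grasp_force: 0.0
```

Emit:
jog_arm(
  rows="0.7 0.38 0.1 0 0 0\n0.7 0.38 0.1 0 0 0\n0.06 0 0.04 0 0 0.005\n0 0 0 0 0 0",
)

```text
t: 2.57
ee_pos: [554.8, -16.3, 179.8]
orientation: [-2.319, -2.118, 0.001]
ft_force: [-0.9, 0.1, 0.1]
width: 80.4
grasp_force: 0.0
```

Run:
```python
from h import *
import cv2
go([552.7,-17.1,82],down(-.088))
d=ctrl.get_image("wrist"); cv2.imwrite("pics/w1.png",cv2.convertScaleAbs(d["img"][:,:,::-1],alpha=1.5)); 
P=np.array([558.9,21.8,-.081]); 
for p in box(45,110,92):
    w=np.r_[toW([552.7,-17.1,-.088],p),92]; q=d["R"]@w+d["t"]; print((d["fx"]*q[:2]/q[2]+[d["cx"],d["cy"]]).round(1))
```

```text
t 2.57 pos [554.8 -16.3 179.8] d_tool [-0.9 -1.9 97.8] rot_tool [-0.0013  0.     -0.0026] q [-0.05  0.4   1.83  0.    0.91  0.04] F [-0.9  0.1  0.1]
[283.4 133.6]
[280.7 270.1]
[225.8 270.2]
[221.9 133.7]
```

View pics/w1.png

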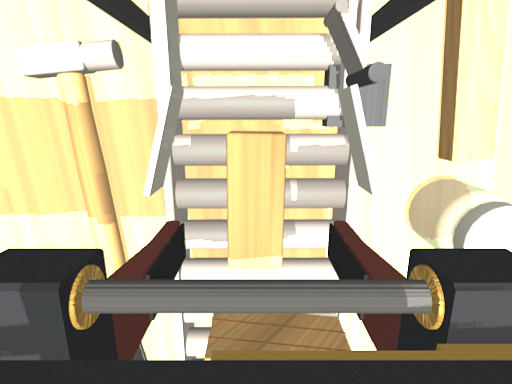

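The offcut spans columns 227–286 and rows 131–268, within 3 mm of my estimate and centred between the fingers. I'll descend and grip.

Scaled: 33 mm is 0.66, 21 mm is 0.42.

Emit:
jog_arm(
  rows="0 0 0.66 0 0 0\n0 0 0.66 0 0 0\n0 0 0.42 0 0 0\n0 0 0.18 0 0 0\n0 0 0 0 0 0",
)

```text
t: 3.03
ee_pos: [552.5, -19.5, 83.0]
orientation: [-2.323, -2.111, 0.005]
ft_force: [-0.6, 0.1, -0.1]
width: 80.5
grasp_force: 0.0
```

Emit:
jog_arm(
  rows="0 0 0 0 0 0\n0 0 0 0 0 0\n0 0 0 0 0 0\n0 0 0 0 0 0\n0 0 0 0 0 0",
  jaw=30,
)

```text
t: 3.45
ee_pos: [555.2, -18.3, 85.7]
orientation: [2.322, 2.114, 0.002]
ft_force: [-0.9, -0.4, -0.3]
width: 50.4
grasp_force: 0.0
```

Emit:
jog_arm(
  rows="0 0 0 0 0 0\n0 0 0 0 0 0\n0 0 0 0 0 0",
)

```text
t: 3.7
ee_pos: [554.8, -18.3, 85.3]
orientation: [2.323, 2.114, 0.001]
ft_force: [-1.5, 0.5, 6.3]
width: 45.2
grasp_force: 30.0
```

Scaled: -40 mm is -0.8, -32 mm is -0.64.

Emit:
jog_arm(
  rows="0 0 -0.6 0 0 0\n0 0 -0.8 0 0 0\n0 0 -0.8 0 0 0\n-0.64 -0.48 0 0 0 0\n-0.64 -0.48 0 0 0 0",
)

```text
t: 4.12
ee_pos: [502.8, -77.5, 197.3]
orientation: [2.316, 2.115, 0.006]
ft_force: [0.6, -0.6, -2.3]
width: 44.7
grasp_force: 30.0
```

Emit:
jog_arm(
  rows="-0.64 -0.48 0 0 0 0\n-0.64 -0.48 0 0 0 0\n-0.64 -0.48 0 0 0 0\n-0.64 -0.48 0 0 0 0\n-0.64 -0.48 0 0 0 0",
)

```text
t: 4.53
ee_pos: [364.7, -226.4, 194.7]
orientation: [2.323, 2.115, 0.0]
ft_force: [0.8, -0.8, -0.9]
width: 44.6
grasp_force: 30.0
```

Emit:
jog_arm(
  rows="-0.64 -0.48 0 0 0 0\n0 0 0 0 0 -0.093\n0 0 0 0 0 -0.093\n0 0 0 0 0 0",
)

```text
t: 4.87
ee_pos: [338.6, -255.8, 194.7]
orientation: [-2.116, -2.322, 0.0]
ft_force: [-1.0, 0.3, 0.2]
width: 45.1
grasp_force: 30.0
```

Run:
```python
from h import *
go([336.4,-258.4,40],down(.099))
```

```text
t 4.87 pos [ 338.6 -255.8  194.7] d_tool [ -2.4  -2.4 154.7] rot_tool [-0.0001 -0.0001 -0.006 ] q [-0.67  0.2   2.09 -0.    0.85 -0.77] F [-1.   0.3  0.2]
```

Scaled: 38 mm is 0.76, 30 mm is 0.6.

Emit:
jog_arm(
  rows="-0.04 -0.04 0.76 0 0 0\n0 0 0.76 0 0 0\n0 0 0.76 0 0 0\n0 0 0.6 0 0 0\n0 0 0.22 0 0 0",
)

```text
t: 5.28
ee_pos: [336.2, -255.5, 36.3]
orientation: [-2.116, -2.315, 0.0]
ft_force: [-1.0, 0.8, -1.6]
width: 44.8
grasp_force: 30.0
```

Emit:
jog_arm(
  rows="0 0 0.04 0 0 0\n0 0 0.04 0 0 0\n0 0 0 0 0 0",
)

```text
t: 5.53
ee_pos: [338.1, -257.4, 36.0]
orientation: [2.117, 2.32, 0.0]
ft_force: [-0.2, -0.0, 0.0]
width: 45.1
grasp_force: 30.0
```

Emit:
jog_arm(
  rows="0 0 0 0 0 0\n0 0 0 0 0 0\n0 0 0 0 0 0\n0 0 0 0 0 0",
  jaw=65,
)

```text
t: 5.87
ee_pos: [338.0, -257.7, 36.4]
orientation: [2.116, 2.32, 0.0]
ft_force: [-0.3, 0.1, 0.5]
width: 64.3
grasp_force: 0.0
```

Emit:
jog_arm(
  rows="0 0 -0.6 0 0 0\n0 0 -0.8 0 0 0\n0 0 -0.8 0 0 0\n0 0 -0.8 0 0 0\n0 0 -0.4 0 0 0",
)

```text
t: 6.28
ee_pos: [338.7, -258.3, 210.2]
orientation: [2.113, 2.317, 0.001]
ft_force: [0.9, -1.0, 0.5]
width: 64.9
grasp_force: 0.0
```

Emit:
jog_arm(
  rows="0 0 0 0 0 0",
  jaw=0,
)

```text
t: 6.37
ee_pos: [339.7, -259.1, 210.5]
orientation: [2.111, 2.314, 0.001]
ft_force: [-0.1, -0.6, -0.4]
width: 61.3
grasp_force: 0.0
```

Run:
```python
from h import *
import cv2
go([336.4,-258.4,200],down(.099))
d=ctrl.get_image("top"); a=cv2.convertScaleAbs(d["img"][145:295,110:345,::-1],alpha=1.6)
cv2.imwrite("pics/c2.png",cv2.resize(a,None,fx=3.4,fy=3.4,interpolation=cv2.INTER_CUBIC))
```

```text
t 6.37 pos [ 339.7 -259.1  210.5] d_tool [ 1.1 -3.3 10.4] rot_tool [ 0.0069  0.0067 -0.0072] q [-0.68  0.17  2.08  0.    0.88 -0.77] F [-0.1 -0.6 -0.4]
```

View pics/c2.png

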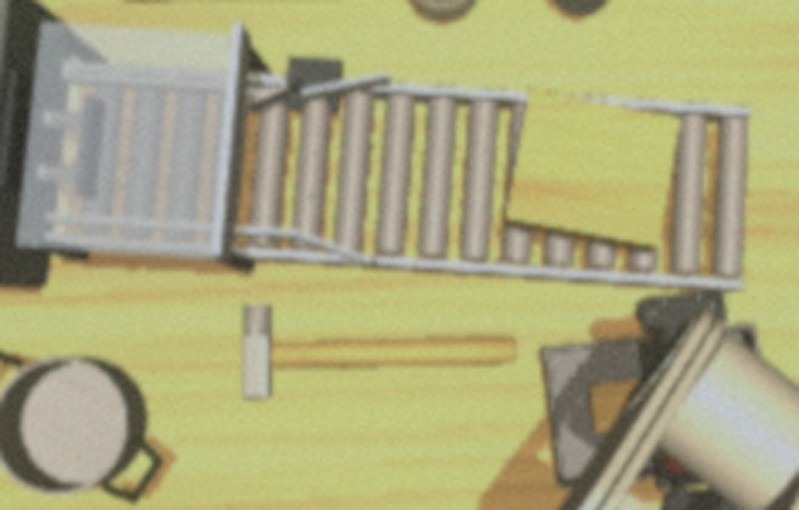

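The offcut now lies inside the tote, seen at about (605,400) in the crop, and the blank hasn't moved. Next I'll work out the leaned-back push pose behind the blank.

Add to h.py:
```python
T=np.array([558.9,21.8,-.081])
def lean(a,yaw=T[2]): return down(yaw)*Ro.from_rotvec([0,a,0])
def trk():
    o=ctrl.get_obs(); R=Ro.from_rotvec(o["orientation"]); e=R.apply([10,0,17])+o["ee_pos"]
    print("t",round(o["t"],2),"tcp",toT(T,o["ee_pos"]).round(1),"z",round(o["ee_pos"][2],1),"front corner",toT(T,e).round(1),round(e[2],1),"Ftrk",(toT(T,np.array(o["ft_force"])[:2]+T[:2])).round(1),"w",round(o["width"],1),"rot",(R.inv()*lean(.785)).as_rotvec().round(3))
```

```text
(no output)
```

Emit:
jog_arm(
  rows="0 0 -0.2 0 0.12 0.036\n0 0 0 0 0.12 0.036\n0 0 0 0 0.12 0.036\n0 0 0 0 0.12 0.036\n0 0 0 0 0.12 0.036",
  jaw=40,
)

```text
t: 6.83
ee_pos: [337.5, -257.3, 214.9]
orientation: [-1.954, -1.776, -0.555]
ft_force: [-0.9, 0.4, -0.1]
width: 40.0
grasp_force: 0.0
```

Emit:
jog_arm(
  rows="0 0 0 0 0.12 0\n0 0 0 0 0.066 0\n0 0 0 0 0 0",
)

```text
t: 7.08
ee_pos: [336.4, -257.6, 212.5]
orientation: [-1.838, -1.658, -0.709]
ft_force: [-1.2, 0.2, -0.4]
width: 40.1
grasp_force: 0.0
```

Run:
```python
from h import *
go([*toW(T,(0,-350)),220],lean(.785)); go([*toW(T,(0,-350)),97],lean(.785)); trk()
```

```text
t 7.08 pos [ 336.4 -257.6  212.5] d_tool [-24.7 198.3 -51.3] rot_tool [-0.0407 -0.0033 -0.0389] q [-0.97  0.5   1.82  0.43  1.51 -1.05] F [-1.2  0.2 -0.4]
t 7.08 pos [ 336.4 -257.6  212.5] d_tool [-111.8  205.2   35.3] rot_tool [-0.0407 -0.0033 -0.0389] q [-0.97  0.5   1.82  0.43  1.51 -1.05] F [-1.2  0.2 -0.4]
t 7.08 tcp [-199.1 -296.5] z 212.5 front corner [-199.4 -277.4] 207.6 Ftrk [-1.2  0.1] w 40.1 rot [-0.041 -0.003 -0.039]
```

Emit:
jog_arm(
  rows="-0.08 0.66 -0.16 -0.041 -0.003 -0.039\n-0.08 0.66 -0.16 0 0 0\n-0.08 0.66 -0.18 0 0 0\n-0.08 0.66 -0.18 0 0 0\n-0.08 0.66 -0.18 0 0 0",
)

```text
t: 7.5
ee_pos: [499.8, -314.0, 230.4]
orientation: [-1.843, -1.706, -0.758]
ft_force: [0.0, 0.1, -0.3]
width: 39.6
grasp_force: 0.0
```

Emit:
jog_arm(
  rows="-0.08 0.66 -0.16 0 0 0\n0 0 0 0 0 0",
)

```text
t: 7.67
ee_pos: [535.6, -325.9, 233.6]
orientation: [-1.844, -1.711, -0.76]
ft_force: [-1.5, 0.4, 1.2]
width: 40.0
grasp_force: 0.0
```

Run:
```python
from h import *
go([*toW(T,(0,-350)),97],lean(.785)); trk()
```

```text
t 7.67 pos [ 535.6 -325.9  233.6] d_tool [-96.7  -5.9  96.5] rot_tool [0.0027 0.0101 0.0078] q [-0.81  0.69  1.4   0.55  1.63 -0.87] F [-1.5  0.4  1.2]
t 7.67 tcp [   4.9 -348.4] z 233.6 front corner [   4.9 -329.4] 228.4 Ftrk [-1.6  0.3] w 40.0 rot [0.003 0.01  0.008]
```

Scaled: -24 mm is -0.48, 24 mm is 0.48.

Emit:
jog_arm(
  rows="-0.48 -0.02 0.48 0 0.01 0.008\n-0.48 -0.02 0.48 0 0 0\n-0.48 -0.02 0.48 0 0 0\n-0.48 -0.04 0.48 0 0 0\n0 0 0 0 0 0",
)

```text
t: 8.08
ee_pos: [522.2, -321.3, 91.6]
orientation: [-1.837, -1.682, -0.759]
ft_force: [-0.8, 1.4, -1.1]
width: 39.7
grasp_force: 0.0
```

Emit:
jog_arm(
  rows="0.11 0 0.11 0 0 0\n0.11 0 0.11 0 0 0\n0.08 0 0.08 0 0 0\n0.06 0 0.06 0 0 0\n0.06 0 0.06 0 0 0",
)

```text
t: 8.5
ee_pos: [529.1, -295.1, 100.3]
orientation: [-1.842, -1.695, -0.765]
ft_force: [0.6, -0.3, 0.4]
width: 40.1
grasp_force: 0.0
```

Run:
```python
from h import *
trk()
```

```text
t 8.5 tcp [  -4.  -318.3] z 100.3 front corner [  -4.  -299.2] 95.4 Ftrk [ 0.6 -0.3] w 40.1 rot [ 0.002 -0.002 -0.001]
```

Emit:
jog_arm(
  rows="0.06 0 0.06 0 0 0\n0.06 0 0.06 0 0 0\n0.06 0 0.06 0 0 0\n0.06 0 0.06 0 0 0\n0.06 0 0.06 0 0 0",
)

```text
t: 8.92
ee_pos: [530.2, -274.0, 98.5]
orientation: [-1.841, -1.692, -0.765]
ft_force: [0.3, -0.4, 1.4]
width: 39.9
grasp_force: 0.4
```

Emit:
jog_arm(
  rows="0.06 0 0.06 0 0 0\n0.06 0 0.06 0 0 0\n0.06 0 0.06 0 0 0\n0.06 0 0.06 0 0 0\n0.06 0 0.06 0 0 0",
)

```text
t: 9.33
ee_pos: [532.0, -252.7, 98.5]
orientation: [-1.841, -1.692, -0.765]
ft_force: [-0.4, -0.5, 0.5]
width: 39.8
grasp_force: 0.4
```

Run:
```python
from h import *
import cv2
trk()
d=ctrl.get_image("top"); a=cv2.convertScaleAbs(d["img"][145:295,110:345,::-1],alpha=1.6)
cv2.imwrite("pics/c3.png",cv2.resize(a,None,fx=3.4,fy=3.4,interpolation=cv2.INTER_CUBIC))
```

```text
t 9.33 tcp [  -4.6 -275.8] z 98.5 front corner [  -4.6 -256.7] 93.6 Ftrk [-0.3 -0.6] w 39.8 rot [ 0.001 -0.004 -0.003]
```

View pics/c3.png

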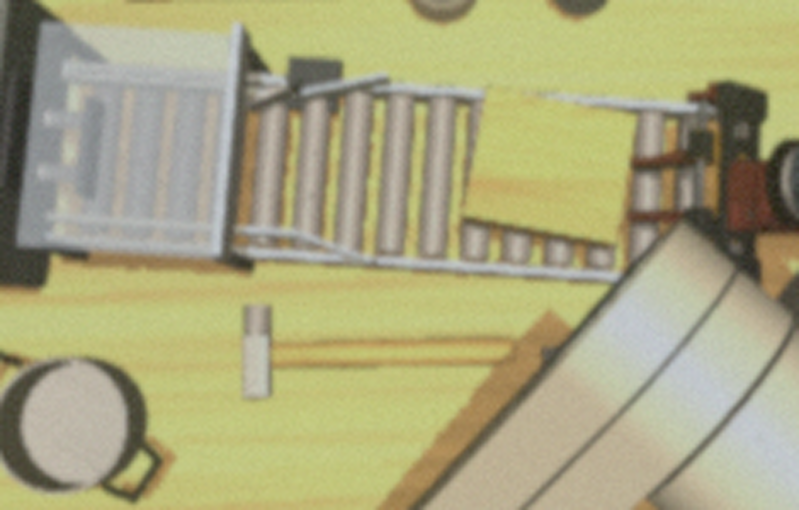

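The blank is being pushed, with both fingers near its rear face at about (635,160) and (635,215). Its top corners are (487,87), (637,104), (620,245) and (465,213). I'll fit its pose.

Run:
```python
from h import *
cam=ctrl.get_image("top")
P=lambda l:np.array(l)/3.4+[110,145]-0.35
p,r=fit(cam,box(120,140,130),P([(487,87),(637,104),(620,245),(465,213)]),[600,-100,0]); print(toT(T,p).round(1),(p[2]-T[2]).round(3),r.round(1).tolist())
```

```text
[  11.4 -186.2] -0.095 [[-0.4, -0.6], [0.5, 1.4], [-0.1, -1.5], [-0.1, 0.7]]
```

Emit:
jog_arm(
  rows="0.08 0.02 0.08 0 0 0\n0.1 0.02 0.1 0 0 0\n0.11 0.02 0.11 0 0 0\n0.11 0.02 0.11 0 0 0\n0.11 0.02 0.11 0 0 0",
)

```text
t: 9.85
ee_pos: [540.0, -216.6, 98.7]
orientation: [-1.841, -1.692, -0.765]
ft_force: [-1.0, -1.0, 0.8]
width: 39.8
grasp_force: 0.5
```

Emit:
jog_arm(
  rows="0.11 0 0.11 0 0 0\n0.11 0 0.11 0 0 0\n0.11 0 0.11 0 0 0\n0.11 0 0.11 0 0 0\n0.11 0 0.11 0 0 0",
)

```text
t: 10.27
ee_pos: [543.3, -178.1, 98.9]
orientation: [-1.841, -1.692, -0.765]
ft_force: [-0.2, -1.3, -0.2]
width: 40.3
grasp_force: 0.5
```

Emit:
jog_arm(
  rows="0.08 0 0.08 0 0 0\n0.08 0 0.08 0 0 0\n0.08 0 0.08 0 0 0\n0.08 0 0.08 0 0 0\n0.08 0 0.08 0 0 0",
)

```text
t: 10.68
ee_pos: [545.7, -150.2, 99.0]
orientation: [-1.841, -1.692, -0.765]
ft_force: [0.5, -0.7, -0.4]
width: 40.3
grasp_force: 0.3
```

```bash
python3 -c "from h import *;trk()"
```

```text
t 10.68 tcp [   0.8 -172.5] z 99.0 front corner [   0.8 -153.4] 94.1 Ftrk [ 0.6 -0.7] w 40.3 rot [ 0.002 -0.004 -0.003]
```

Emit:
jog_arm(
  rows="0.08 0 0.08 0 0 0\n0.08 0 0.08 0 0 0\n0.08 0 0.08 0 0 0\n0.08 0 0.08 0 0 0\n0.08 0 0.08 0 0 0",
)

```text
t: 11.1
ee_pos: [548.0, -122.1, 99.0]
orientation: [-1.841, -1.692, -0.765]
ft_force: [0.2, -1.8, -0.6]
width: 40.2
grasp_force: 0.8
```

Emit:
jog_arm(
  rows="0.08 0 0.08 0 0 0\n0.08 0 0.08 0 0 0\n0.08 0 0.08 0 0 0\n0.08 0 0.08 0 0 0\n0.08 0 0.08 0 0 0",
)

```text
t: 11.52
ee_pos: [550.4, -93.8, 99.1]
orientation: [-1.841, -1.692, -0.765]
ft_force: [-0.6, -2.0, -1.4]
width: 40.4
grasp_force: 0.7
```

Run:
```python
from h import *
import cv2
trk()
d=ctrl.get_image("top"); a=cv2.convertScaleAbs(d["img"][145:295,110:345,::-1],alpha=1.6)
cv2.imwrite("pics/c4.png",cv2.resize(a,None,fx=3.4,fy=3.4,interpolation=cv2.INTER_CUBIC))
```

```text
t 11.52 tcp [   0.8 -115.9] z 99.1 front corner [  0.9 -96.8] 94.2 Ftrk [-0.4 -2.1] w 40.4 rot [ 0.001 -0.004 -0.003]
```

View pics/c4.png

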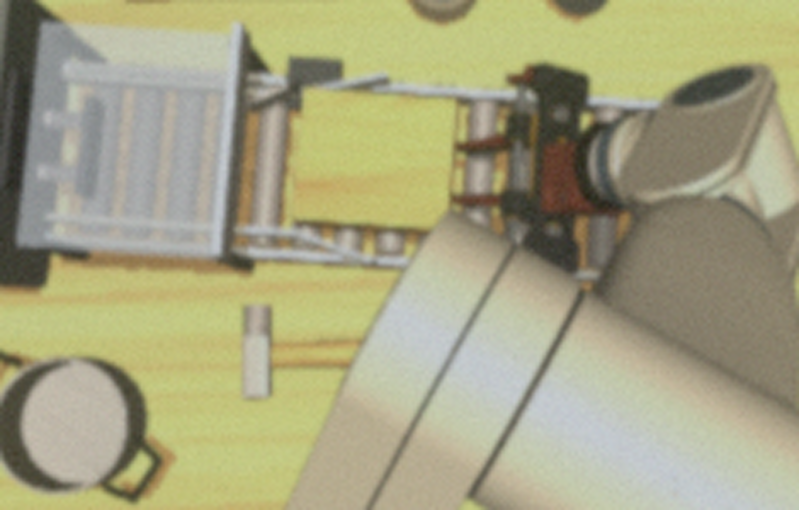

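The blank has squared up and sits in the lead-ins, front edge near column 298 and rear near 455, with a push force of about 2 N. I'll keep going.

Emit:
jog_arm(
  rows="0.08 0 0.08 0 0 0\n0.08 0 0.08 0 0 0\n0.08 0 0.08 0 0 0\n0.08 0 0.08 0 0 0\n0.08 0 0.08 0 0 0",
)

```text
t: 11.98
ee_pos: [552.6, -65.7, 99.2]
orientation: [-1.841, -1.692, -0.765]
ft_force: [-0.6, -3.1, 0.3]
width: 40.0
grasp_force: 1.4
```

Emit:
jog_arm(
  rows="0.08 0 0.08 0 0 0\n0.08 0 0.08 0 0 0\n0.08 0 0.08 0 0 0\n0.08 0 0.08 0 0 0\n0.08 0 0.08 0 0 0",
)

```text
t: 12.4
ee_pos: [554.9, -37.4, 99.3]
orientation: [-1.841, -1.692, -0.765]
ft_force: [0.8, -2.1, 0.2]
width: 40.2
grasp_force: 0.7
```

```bash
python3 -c "from h import *;trk()"
```

```text
t 12.4 tcp [  0.8 -59.3] z 99.3 front corner [  0.9 -40.2] 94.4 Ftrk [ 0.9 -2. ] w 40.2 rot [ 0.001 -0.004 -0.003]
```

Emit:
jog_arm(
  rows="0.08 0 0.08 0 0 0\n0.08 0 0.08 0 0 0\n0.08 0 0.08 0 0 0\n0.08 0 0.08 0 0 0\n0.08 0 0.08 0 0 0",
)

```text
t: 12.82
ee_pos: [557.5, -9.2, 99.4]
orientation: [-1.841, -1.692, -0.765]
ft_force: [-0.2, -0.7, -0.5]
width: 40.2
grasp_force: 0.9
```

Emit:
jog_arm(
  rows="0.08 0 0.08 0 0 0\n0.08 0 0.08 0 0 0\n0.08 0 0.08 0 0 0\n0.08 0 0.08 0 0 0\n0.08 0 0.08 0 0 0",
)

```text
t: 13.23
ee_pos: [559.8, 19.1, 99.5]
orientation: [-1.841, -1.692, -0.765]
ft_force: [-0.6, -1.0, -0.4]
width: 39.7
grasp_force: 0.7
```

```bash
python3 -c "from h import *;trk()"
```

```text
t 13.23 tcp [ 1.1 -2.6] z 99.5 front corner [ 1.2 16.5] 94.7 Ftrk [-0.5 -1. ] w 39.7 rot [ 0.001 -0.004 -0.003]
```

Scaled: 4 mm is 0.08.

Emit:
jog_arm(
  rows="0.08 0 0.08 0 0 0\n0.08 0 0.08 0 0 0\n0.08 0 0.08 0 0 0\n0.08 0 0.08 0 0 0\n0.08 0 0.08 0 0 0",
)

```text
t: 13.65
ee_pos: [562.2, 47.2, 99.7]
orientation: [-1.841, -1.692, -0.765]
ft_force: [-0.7, -1.3, -0.7]
width: 39.9
grasp_force: 0.7
```

Emit:
jog_arm(
  rows="0.08 0 0.08 0 0 0\n0.08 0 0.08 0 0 0\n0.08 0 0.08 0 0 0\n0.08 0 0.08 0 0 0\n0.06 0 0.06 0 0 0",
)

```text
t: 14.07
ee_pos: [564.5, 74.1, 99.8]
orientation: [-1.841, -1.692, -0.765]
ft_force: [-1.0, -1.4, -0.2]
width: 39.7
grasp_force: 0.7
```

Emit:
jog_arm(
  rows="0.04 0 0.04 0 0 0\n0.04 0 0.04 0 0 0\n0.04 0 0.04 0 0 0\n0.02 0 0.02 0 0 0\n0.02 0 0.02 0 0 0",
)

```text
t: 14.48
ee_pos: [565.6, 84.7, 99.8]
orientation: [-1.841, -1.692, -0.765]
ft_force: [-1.5, -1.7, -0.4]
width: 40.0
grasp_force: 0.7
```

Run:
```python
from h import *
import cv2
trk()
d=ctrl.get_image("side"); a=cv2.convertScaleAbs(d["img"][170:300,180:340,::-1],alpha=1.6)
cv2.imwrite("pics/s2.png",cv2.resize(a,None,fx=4.5,fy=4.5,interpolation=cv2.INTER_CUBIC))
```

```text
t 14.48 tcp [ 1.5 63.3] z 99.8 front corner [ 1.6 82.4] 94.9 Ftrk [-1.4 -1.9] w 40.0 rot [ 0.002 -0.004 -0.003]
```

View pics/s2.png

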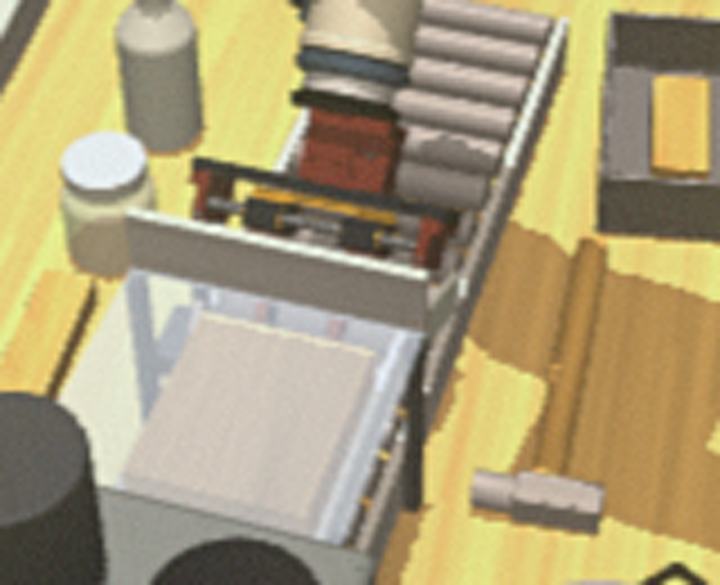

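Through the clear roof I can see the blank under the guard, with the catch pressed aside at about (170,345). The offcut lies flat in the tote and the fingers clear the fascia. I'll creep forward now.

Emit:
jog_arm(
  rows="0.028 0 0.028 0 0 0\n0.028 0 0.028 0 0 0\n0.028 0 0.028 0 0 0\n0.02 0 0.02 0 0 0\n0.02 0 0.02 0 0 0",
)

```text
t: 14.95
ee_pos: [566.3, 93.5, 99.8]
orientation: [-1.841, -1.692, -0.765]
ft_force: [0.1, -1.1, 0.3]
width: 40.3
grasp_force: 0.8
```

```bash
python3 -c "from h import *;trk()"
```

```text
t 14.95 tcp [ 1.5 72.1] z 99.8 front corner [ 1.6 91.2] 94.9 Ftrk [ 0.2 -1.1] w 40.3 rot [ 0.002 -0.004 -0.003]
```

Emit:
jog_arm(
  rows="0.014 0 0.014 0 0 0\n0.014 0 0.014 0 0 0\n0.014 0 0.014 0 0 0\n0.014 0 0.014 0 0 0\n0.014 0 0.014 0 0 0",
)

```text
t: 15.37
ee_pos: [566.7, 98.1, 99.8]
orientation: [-1.841, -1.692, -0.765]
ft_force: [-0.4, -5.0, 1.4]
width: 40.0
grasp_force: 2.2
```

```bash
python3 -c "from h import *;trk()"
```

```text
t 15.37 tcp [ 1.6 76.7] z 99.8 front corner [ 1.6 95.8] 94.9 Ftrk [ 0. -5.] w 40.0 rot [ 0.002 -0.003 -0.003]
```

Scaled: 0.7 mm is 0.014.

Emit:
jog_arm(
  rows="0.014 0 0.014 0 0 0\n0.014 0 0.014 0 0 0\n0.014 0 0.014 0 0 0\n0 0 0 0 0 0",
)

```text
t: 15.7
ee_pos: [566.9, 101.0, 99.8]
orientation: [-1.842, -1.692, -0.765]
ft_force: [0.1, -5.5, -0.3]
width: 40.0
grasp_force: 2.7
```

Emit:
jog_arm(
  rows="0.014 0 0.014 0 0 0\n0.008 0 0.008 0 0 0\n0 0 0 0 0 0",
)

```text
t: 15.95
ee_pos: [567.1, 102.4, 99.7]
orientation: [-1.842, -1.692, -0.765]
ft_force: [-1.7, -5.6, 1.2]
width: 40.4
grasp_force: 3.1
```

```bash
python3 -c "from h import *
import cv2
trk()
d=ctrl.get_image('top'); cv2.imwrite('pics/t5.png',d['img'][:,:,::-1])"
```

```text
t 15.95 tcp [ 1.6 81. ] z 99.7 front corner [  1.7 100.1] 94.8 Ftrk [-1.3 -5.8] w 40.4 rot [ 0.002 -0.003 -0.003]
```

Emit:
jog_arm(
  rows="0.014 0 0.014 0 0 0\n0.014 0 0.014 0 0 0\n0 0 0 0 0 0",
)

```text
t: 16.25
ee_pos: [567.5, 104.2, 99.8]
orientation: [-1.842, -1.693, -0.765]
ft_force: [0.0, -7.8, 0.5]
width: 40.0
grasp_force: 3.8
```

Emit:
jog_arm(
  rows="0.014 0 0.014 0 0 0\n0 0 0 0 0 0",
)

```text
t: 16.42
ee_pos: [567.6, 105.0, 99.8]
orientation: [-1.843, -1.693, -0.765]
ft_force: [-0.4, -7.9, 0.9]
width: 39.9
grasp_force: 4.2
```

```bash
python3 -c "from h import *
trk()"
```

```text
t 16.42 tcp [ 2.  83.6] z 99.8 front corner [  2.  102.7] 94.8 Ftrk [ 0.2 -7.9] w 39.9 rot [ 0.003 -0.002 -0.003]
```

Emit:
jog_arm(
  rows="0.014 0 0.014 0 0 0\n0 0 0 0 0 0",
)

```text
t: 16.58
ee_pos: [567.7, 105.8, 99.7]
orientation: [-1.843, -1.693, -0.765]
ft_force: [-1.7, -9.8, 1.9]
width: 40.1
grasp_force: 4.6
```

```bash
python3 -c "from h import *
import cv2
trk()
d=ctrl.get_image('top'); 
c=d['img'][:,:,::-1]
a=np.hstack([cv2.resize(cv2.convertScaleAbs(x[145:225,165:225],alpha=1.6),None,fx=6,fy=6,interpolation=cv2.INTER_CUBIC) for x in (cv2.imread('pics/t5.png'),c)]); cv2.imwrite('pics/c6.png',a)"
```

```text
t 16.58 tcp [ 2.  84.5] z 99.7 front corner [  2.  103.6] 94.8 Ftrk [-0.9 -9.9] w 40.1 rot [ 0.003 -0.002 -0.003]
```

Create snap.py:
```python
from h import *
import cv2,sys,os
trk(); n=sys.argv[1]
for c in ("side","top"):
    d=ctrl.get_image(c); im=d["img"].astype(float)
    q=d["R"]@np.r_[toW(T,(52,88)),105]+d["t"]; u,v=(d["fx"]*q[:2]/q[2]+[d["cx"],d["cy"]]).round().astype(int)
    np.save(f"/tmp/{c}{n}.npy",im); f=f"/tmp/{c}{int(n)-1}.npy"
    if os.path.exists(f):
        D=cv2.GaussianBlur(im-np.load(f),(3,3),0); print(c,(u,v),"catch diff",np.abs(D[v-6:v+7,u-6:u+7]).max().round(1),np.abs(D[v-6:v+7,u-6:u+7]).mean().round(2),"all",np.abs(D).mean().round(2))
```

```bash
python3 snap.py 1; python3 snap.py 2
```

```text
t 16.63 tcp [ 2.  84.5] z 99.8 front corner [  2.1 103.6] 94.8 Ftrk [-0.2 -8.6] w 40.1 rot [ 0.003 -0.002 -0.003]
t 16.73 tcp [ 2.  84.4] z 99.7 front corner [  2.1 103.5] 94.8 Ftrk [-0.  -9.1] w 40.0 rot [ 0.003 -0.002 -0.003]
side (np.int64(227), np.int64(246)) catch diff 1.2 0.34 all 0.47
top (np.int64(185), np.int64(175)) catch diff 2.2 0.59 all 0.63
```

Emit:
jog_arm(
  rows="0.014 0 0.014 0 0 0\n0 0 0 0 0 0",
)

```text
t: 17.0
ee_pos: [567.8, 106.7, 99.7]
orientation: [-1.843, -1.693, -0.765]
ft_force: [-1.4, -9.0, 2.3]
width: 40.1
grasp_force: 5.0
```

```bash
python3 snap.py 3
```

```text
t 17.0 tcp [ 2.  85.4] z 99.7 front corner [  2.1 104.5] 94.8 Ftrk [-0.7 -9.1] w 40.1 rot [ 0.003 -0.002 -0.003]
side (np.int64(227), np.int64(246)) catch diff 2.7 0.42 all 0.52
top (np.int64(185), np.int64(175)) catch diff 10.6 1.38 all 0.7
```

Emit:
jog_arm(
  rows="0.01 0 0.01 0 0 0\n0 0 0 0 0 0",
)

```text
t: 17.27
ee_pos: [567.9, 107.3, 99.7]
orientation: [-1.843, -1.693, -0.765]
ft_force: [-0.9, -11.1, 1.7]
width: 39.9
grasp_force: 5.4
```

```bash
python3 snap.py 4
```

```text
t 17.27 tcp [ 2. 86.] z 99.7 front corner [  2.1 105.1] 94.8 Ftrk [ -0.  -11.1] w 39.9 rot [ 0.003 -0.002 -0.003]
side (np.int64(227), np.int64(246)) catch diff 4.4 0.49 all 0.5
top (np.int64(185), np.int64(175)) catch diff 8.4 1.01 all 0.67
```

Scaled: 0.6 mm is 0.012.

Emit:
jog_arm(
  rows="0.012 0 0.012 0 0 0\n0 0 0 0 0 0",
)

```text
t: 17.53
ee_pos: [567.9, 108.1, 99.7]
orientation: [-1.843, -1.693, -0.765]
ft_force: [-2.1, -10.9, 2.2]
width: 39.9
grasp_force: 5.7
```

```bash
python3 snap.py 5
```

```text
t 17.53 tcp [ 2.  86.7] z 99.7 front corner [  2.1 105.8] 94.8 Ftrk [ -1.2 -11. ] w 39.9 rot [ 0.003 -0.002 -0.003]
side (np.int64(227), np.int64(246)) catch diff 3.8 0.56 all 0.51
top (np.int64(185), np.int64(175)) catch diff 6.9 1.24 all 0.69
```

Emit:
jog_arm(
  rows="0.01 0 0.01 0 0 0\n0 0 0 0 0 0",
)

```text
t: 17.8
ee_pos: [568.0, 108.7, 99.7]
orientation: [-1.843, -1.693, -0.765]
ft_force: [-2.3, -11.6, 2.9]
width: 39.9
grasp_force: 6.0
```

```bash
python3 snap.py 6
```

```text
t 17.8 tcp [ 2.  87.4] z 99.7 front corner [  2.1 106.5] 94.8 Ftrk [ -1.3 -11.8] w 39.9 rot [ 0.003 -0.002 -0.003]
side (np.int64(227), np.int64(246)) catch diff 2.2 0.42 all 0.5
top (np.int64(185), np.int64(175)) catch diff 5.9 0.98 all 0.67
```

```bash
python3 -c "
import cv2,numpy as np
L=lambda f:np.load(f)[:,:,::-1].astype(np.uint8)
z=lambda x:cv2.resize(cv2.convertScaleAbs(x,alpha=1.7),(390,300),interpolation=cv2.INTER_CUBIC)
t=lambda x:z(x[155:195,160:212]); s=lambda x:z(x[226:266,201:253])
cv2.imwrite('pics/c7.png',np.vstack([np.hstack([t(cv2.imread('pics/top0.png')),t(L('/tmp/top6.npy'))]),np.hstack([s(L('/tmp/side1.npy')),s(L('/tmp/side6.npy'))])]))"
```

View pics/c7.png

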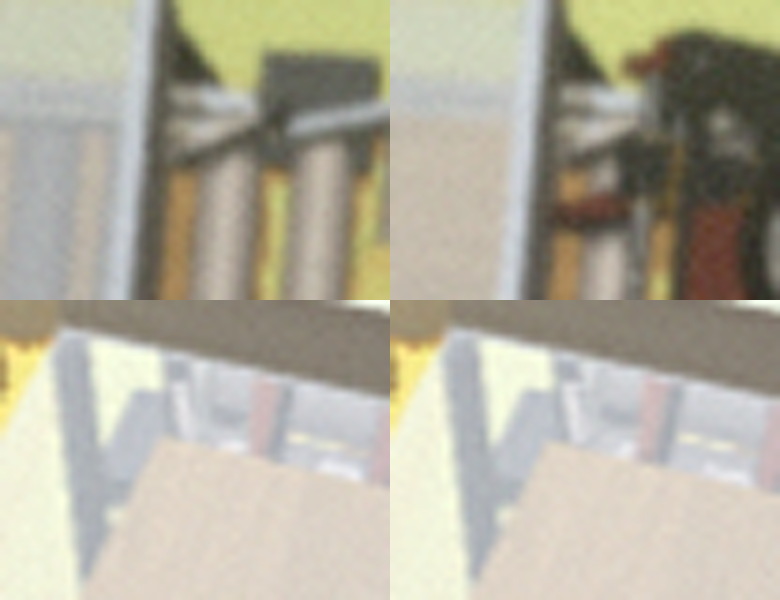

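In the top view the catch bar lies at about the same place as at rest. In the side view the bar shows at (180,400), inboard of the blank's rear corner. I'll check that by projecting both candidate positions.

Run:
```python
from h import *
for c,(u0,v0),o in (("side",(201,226),(390,300)),("top",(160,155),(390,0))):
    d=ctrl.get_image(c)
    for n,p in (("rest top",(49,95,112)),("rest z90",(49,95,90)),("defl top",(61.8,99.4,112)),("defl z90",(61.8,99.4,90)),("blank corner@103",(60,103,130)),("other corner",(60,99,130)),("other",(60,107,130))):
        q=d["R"]@np.r_[toW(T,p[:2]),p[2]]+d["t"]; uv=d["fx"]*q[:2]/q[2]+[d["cx"],d["cy"]]; print(c,n,((uv-[u0,v0]+.5)*7.5+o).round())
```

```text
side rest top [589. 457.]
side rest z90 [593. 494.]
side defl top [555. 458.]
side defl z90 [559. 495.]
side blank corner@103 [553. 435.]
side other corner [557. 428.]
side other [550. 443.]
top rest top [560. 158.]
top rest z90 [568. 167.]
top defl top [552. 127.]
top defl z90 [560. 137.]
top blank corner@103 [536. 123.]
top other corner [546. 123.]
top other [526. 122.]
```

Run:
```python
from h import *
import cv2
d=ctrl.get_image("top")
def pr(p):
    q=d["R"]@np.r_[toW(T,p[:2]),p[2]]+d["t"]; return d["fx"]*q[:2]/q[2]+[d["cx"],d["cy"]]
ims={"top0":cv2.imread("pics/top0.png"),"t5":cv2.imread("pics/t5.png"),**{f"top{k}":np.load(f"/tmp/top{k}.npy") for k in range(1,7)}}
def line(tip):
    return np.array([pr((70+f*(tip[0]-70),55+f*(tip[1]-55),105)) for f in np.linspace(.45,.8,8)],np.float32)
for n,im in ims.items():
    g=im.mean(2).astype(np.float32); out=[]
    for a in (0,.1,.2,.3):
        tip=(70-21*np.cos(a)+40*np.sin(a),55+40*np.cos(a)+21*np.sin(a)); l=line(tip); out.append(cv2.remap(g,l[None,:,0],l[None,:,1],1).mean().round(1))
    print(n,out)
l=line((49,95));print(l[[0,-1]])
```

```text
top0 [np.float32(71.3), np.float32(90.7), np.float32(100.9), np.float32(98.8)]
t5 [np.float32(65.4), np.float32(55.8), np.float32(56.3), np.float32(73.1)]
top1 [np.float32(71.8), np.float32(93.1), np.float32(104.4), np.float32(101.9)]
top2 [np.float32(70.8), np.float32(93.3), np.float32(104.4), np.float32(102.1)]
top3 [np.float32(71.9), np.float32(93.1), np.float32(103.5), np.float32(101.0)]
top4 [np.float32(70.6), np.float32(93.1), np.float32(104.1), np.float32(101.6)]
top5 [np.float32(71.3), np.float32(92.9), np.float32(103.5), np.float32(101.1)]
top6 [np.float32(71.5), np.float32(93.7), np.float32(103.8), np.float32(101.1)]
[[189.83495 172.74895]
 [185.17125 174.78899]]
```

The brightness profile changed from pressed aside (`t5`) to exactly the rest pattern (`top1` onward), so the catch has snapped out. I'll back off gently.

The rows are not in the units I measure in: shifts go in units of 50 mm. I convert before sending: -1 mm is -0.02, -1.5 mm is -0.03.

Emit:
jog_arm(
  rows="-0.014 0 -0.014 0 0 0\n-0.02 0 -0.02 0 0 0\n-0.02 0 -0.02 0 0 0\n-0.03 0 -0.03 0 0 0\n-0.03 0 -0.03 0 0 0",
)

```text
t: 18.47
ee_pos: [567.3, 101.3, 99.8]
orientation: [-1.842, -1.692, -0.766]
ft_force: [0.1, -5.8, 0.5]
width: 39.8
grasp_force: 2.5
```

Emit:
jog_arm(
  rows="-0.04 0 -0.04 0 0 0\n-0.06 0 -0.06 0 0 0\n-0.08 0 -0.08 0 0 0\n-0.12 0 -0.12 0 0 0\n-0.16 0 -0.16 0 0 0",
)

```text
t: 18.88
ee_pos: [563.8, 69.4, 99.7]
orientation: [-1.84, -1.692, -0.765]
ft_force: [0.9, -0.3, 0.7]
width: 40.3
grasp_force: 0.0
```

Emit:
jog_arm(
  rows="-0.3 0 -0.3 0 0 0\n-0.5 0 -0.5 0 0 0\n-0.56 0 -0.56 0 0 0\n-0.56 0 -0.56 0 0 0\n-0.56 0 -0.56 0 0 0",
)

```text
t: 19.3
ee_pos: [548.7, -107.6, 99.1]
orientation: [-1.841, -1.691, -0.765]
ft_force: [1.6, -0.2, -0.8]
width: 39.9
grasp_force: 0.0
```

Emit:
jog_arm(
  rows="0 0 -0.7 0 0 0\n0 0 -0.8 0 0 0\n0 0 -0.8 0 0 0\n0 0 0 0 0 0",
)

```text
t: 19.63
ee_pos: [544.5, -193.4, 184.8]
orientation: [-1.849, -1.697, -0.771]
ft_force: [0.5, -0.5, -0.1]
width: 40.1
grasp_force: 0.0
```

Run:
```python
from h import *
import cv2
trk()
a=ctrl.get_image("top")["img"][145:295,110:345,::-1]; s=ctrl.get_image("side")["img"][190:290,190:320,::-1]
z=lambda x,w,h:cv2.resize(cv2.convertScaleAbs(x,alpha=1.6),(w,h),interpolation=cv2.INTER_CUBIC)
b=z(a[5:90,0:110],388,300)
cv2.imwrite("pics/f.png",np.hstack([np.vstack([z(a,388,248),b]),z(s,400,548)]))
```

```text
t 19.63 tcp [   3.1 -215.7] z 184.8 front corner [   3.3 -196.6] 179.8 Ftrk [ 0.6 -0.5] w 40.1 rot [ 0.01   0.002 -0.001]
```

View pics/f.png

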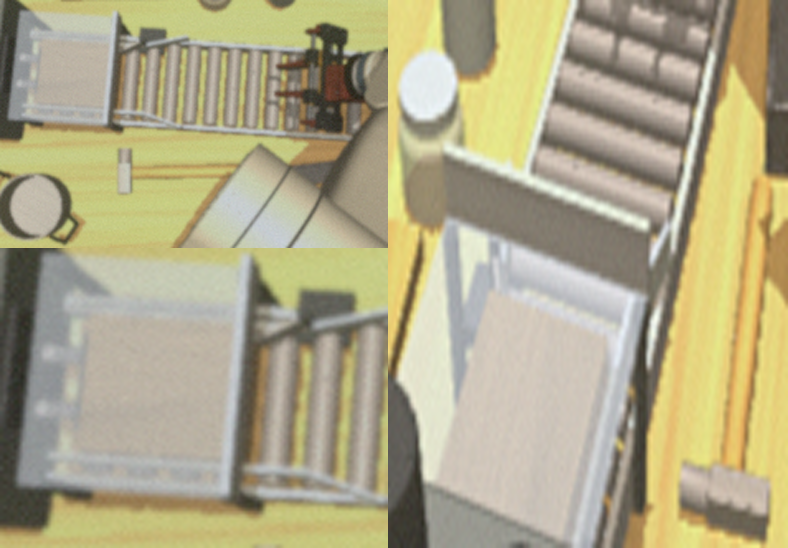

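The blank sits in the bay under the guard, the catch is out at rest, and the robot is clear. I'll do one last check of the catch and then hand in.

Emit:
jog_arm(
  rows="0 0 0 0 0 0\n0 0 0 0 0 0\n0 0 0 0 0 0",
  lines="1,1",
)

```text
t: 19.98
```

Run:
```python
from h import *
import cv2
d=ctrl.get_image("top"); g=d["img"].mean(2).astype(np.float32); out=[]
for a in (0,.1,.2,.3):
    t=np.array([70-21*np.cos(a)+40*np.sin(a),55+40*np.cos(a)+21*np.sin(a)]); l=[]
    for f in np.linspace(.45,.8,8):
        p=np.array([70,55])*(1-f)+f*t; q=d["R"]@np.r_[toW(T,p),105]+d["t"]; l.append(d["fx"]*q[:2]/q[2]+[d["cx"],d["cy"]])
    l=np.array(l,np.float32); out.append(float(cv2.remap(g,l[None,:,0],l[None,:,1],1).mean()))
print(np.round(out,1))
if out[0]<80 and out[2]>90: print(ctrl.close_job())
```

```text
[ 76.4  96.9 106.  103.7]
the job is handed in; nothing more can be done
None
```

The job is handed in at about 20 s: the offcut is in the tote, and the blank sits in the bay against the sprung stop with the catch out behind it, both checked in the camera images; the stop peaked at an estimated 9–11 mm (from the push force), under the 13 mm limit.

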